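# Set the ruling template on its two dowels

### The arm

A 6-joint arm with a two-finger parallel gripper is mounted at the origin on a cart in front of the work surface, level with it; the furniture and walls round the work are solid. World frame = base frame: x ahead of the robot, y to its left, z up, the work surface at z = 0. Lengths are in m, angles in rad, forces in N, time in s.
With the tool pointing down it reaches from about 0.35 to 0.975 m from the base axis. Payload 4.9 kg.
Tool frame: the origin (TCP) lies midway between the tips of the shut fingers; the grasp point (between the pads) lies 19 mm behind it; z points along the fingers, y is the line along which they close (so a half turn about z gives the same grasp; the last joint's range is limited). The gripper opens to 85 mm and grips with 20 to 120 N. Pads are 22 mm wide; open, the fingers measure 114 mm over their backs; the gripper's body (76 mm by 85 mm) begins 54 mm behind the grasp point. The pads swing forward as they close: fully open they stand 13 mm farther back than shut.
Start: joints at [-1.415, 0.053, 1.613, -0, 1.476, -0.119], TCP at [0.17, -0.602, 0.231] pointing down, gripper open.
Joint ranges: [-3.01, 3.01], [-1.01, 2.22], [0.06, 2.58], [-1.02, 4.17], [0.09, 2.62], [-3.14, 3.14]. Speed limits (rad/s): [2.57, 2.57, 3.14, 3.14, 3.14, 3.14].

### API

Orientations are given as a unit quaternion [w, x, y, z].
In Python, from plant import manip gives the robot as it stands.
- The arm moves only by the tool move_arm, never from a script. Its argument "increments" is one flat list of numbers, 5 for each row, row after row: the shift along the tool's x, y, z in mm, then the turn about the tool's z in rad, then the opening, from 0 (shut) to 1 (fully open). In form: [tx, ty, tz, spin, jaw, tx, ty, tz, spin, jaw, ...]. A call has 1 to 8 rows; each row shifts and turns the commanded pose from where the row before left it, along the tool's axes as they then stand; what a row does not reach is not made up. A row lasts 1/12 s, in which the tool goes at most 41.7 mm and 7.16 degrees, less where a joint would pass 70% of its speed; a pose out of reach is approached as far as the arm can. A call with a gripper value outside its range is refused whole. The fingers move at their own pace and stop on an object; the grip force is fixed at half the most. Time passes only in rows, so rows that do not move let the fingers close. It gives the time, the measured TCP pose, the force, the opening and the grip force at its end, in the units of the state.
- manip.state(): the state, without advancing time (a new reading comes with each control period).
- manip.grab_frame(name): name is "side" or "top"; returns a dict with "image" (400x640x3 uint8, blue, green, red), "fov_y" (degrees; the focal length in pixels is half the picture's height over the tangent of half this angle, whatever the lens; pixels are square), "cx", "cy" (the principal point, pixels), "eye" and "rotation" of the camera in the world. Camera axes: x right, y down, z forward; pixel columns grow to the right and rows downward; lengths in m; the calibration is good to about 2 mm. A picture is of the moment at which its call begins. There is no depth.
- manip.job_done(): hands the job in; it is judged then, once.
The state is a dict: "time": time; "joint_pos": joint angles; "joint_vel": joint speeds; "joint_efforts": joint torques, N m; "tool_pos": TCP position; "tool_rot": TCP orientation; "contact_force": force on the tool from outside, world axes, zero at the start; "ft_torque": the same for the moment, N m; "gripper_width": opening from 0.0 (shut) to 1.0 (fully open); "grasp_force": force on a finger pad.
Only numpy, scipy, OpenCV 4.12 (cv2) and the standard library are available. Lean on these libraries where they do the work, as an engineer would, in place of code of your own. Each camera call takes 0.05 s, during which the arm holds its last target. There are 200 camera calls.

### The job

Pick up the ruling template whose two holes are spaced to suit the dowels of the wooden ruling jig (the longer of the two templates) and set it on the jig, one dowel through each end hole, so that it lies flat on the board; then let go. Leave the shorter template where it lies.

Things in the scene. Friction and masses are not known exactly. Their poses are not given: they have to be found in the camera images.
- ruling_jig: Jig fixed to the bench: dark wood board 200 (y) x 110 (x) x 18 mm, grey slate inlaid flush in its middle, two upright steel dowels on its long centre line 62 mm either side of the centre (124 apart). Dowel: 22 mm diameter for 12 mm above the board, then tapering to a 6 mm tip 34 mm above the board. Origin: centre of underside, on the bench; y along the line of dowels, z up.
- jig_seat (a point): Middle of the jig board's top face, halfway between the dowels, 18 mm above the bench (y along the line of dowels, z up): where the middle of the template's underside belongs.
- long_template: Longer template, loose, under 0.5 kg: aluminium plate 184 (y) x 96 (x) x 8 mm lying flat, a 34 mm round through hole near each end, 62 mm either side of the middle (124 apart), two narrow slots along its sides, and in the middle a wooden bar handle 24 (x) x 60 (y) mm, its top 50 mm above the plate's underside. Origin: centre of underside, y along the line of holes. Same turned end for end.
- long_template_grip (a point): Grip point in the longer template's handle, on its middle line, 38 mm above the plate's underside, 12 mm below the handle's top, 30 mm above the plate's top face. The fingers close across the handle's 24 mm, along the template's x.
- short_template: Shorter template, loose, same make: aluminium plate 136 (y) x 96 (x) x 8 mm, 34 mm holes only 80 mm apart, so it does not fit the dowels; wooden bar handle 24 (x) x 36 (y) mm, its top 50 mm above the plate's underside. Origin: centre of underside. The two templates lie in either order in two areas of the bench. To be left alone.

How it is judged:
At the end, for the whole second after the job is handed in: The longer template rests flat on the jig's board (underside within 4 mm of its top, tilt under 3 degrees), a dowel through each end hole: its middle within 12 mm of the middle between the dowels, its length within 10 degrees of the line of dowels, either way round (horizontal distance between long_template and jig_seat below 0.012 m and z of long_template in the frame of jig_seat between -0.004 and 0.004 m and angle between the y axis of long_template and the y axis of ruling_jig, either way round below 0.175 rad and angle between long_template's own z axis and vertical below 0.06 rad and linear speed of long_template below 0.02 m/s); the robot touches nothing.
It fails at once if the shorter template was moved by more than 40 mm (distance of short_template from where it was at the start of the episode above 0.04 m).
It also fails if it takes over 35 s, if anything falls off the work surface, if the arm or the gripper's body presses on something with over 40 N, if the wrist force passes 120 N, or if a joint passes its speed limit or range.

## Working session

There is one attempt and no reset: what is moved stays moved. The work goes in short steps, Python scripts to look and compute and a tool call to move; the robot and the scene stay as the last step left them, time stands still between calls to the robot, and variables do not carry over. Pictures are saved under pics/ and viewed, at most 10 in all, crops included, and the job is handed in when it is done.

Besides the shell and the picture viewer there is one more tool, called after "Emit:" in YAML: its name, and indented under it one key for each argument. move_arm: Moves the arm, as the interface text tells. Its arguments: {"type":"object","properties":{"increments":{"type":"array"}},"required":["increments"]}

```bash
mkdir -p pics
python3 - <<'E'
from plant import manip
import cv2,json,numpy as np
s=manip.state(); print(s['time'],s['tool_pos'],s['tool_rot'],s['gripper_width'])
for n in('top','side'):
    f=manip.grab_frame(n); cv2.imwrite(f'pics/{n}0.png',f['image'])
    print(n,f['fov_y'],f['cx'],f['cy'],np.array(f['eye']).tolist(),np.array(f['rotation']).tolist())
E
```

```text
0.0 [ 0.16950188 -0.60092723  0.23010058] [-1.02157369e-03  9.90574382e-01  1.36972079e-01 -1.56420032e-05] 1.0033861104036557
top 53.94452182900665 319.18509218864233 198.7883705142551 [0.47108895347062385, -0.19491809140858188, 0.88590158882592] [-0.04824261596404969, 0.7101449853475075, -0.701663971630669, 0.032162411386733855]
side 54.49183316033949 318.584160709449 201.79803847378201 [0.24503759316427615, -0.8712616533013636, 0.4349254739619477] [-0.5091536866685996, 0.8330352261502848, -0.18430151390619612, 0.1133480803384047]
```

View pics/top0.png

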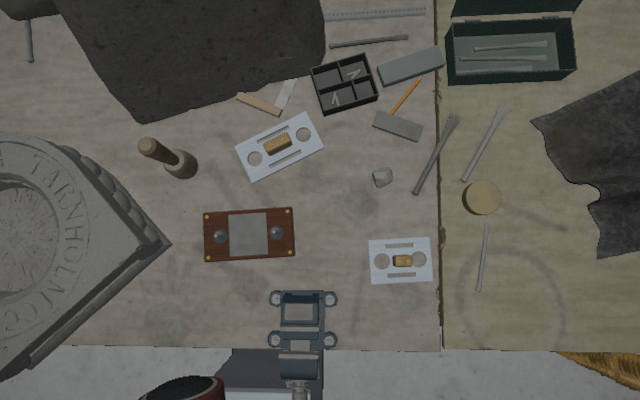

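View pics/side0.png

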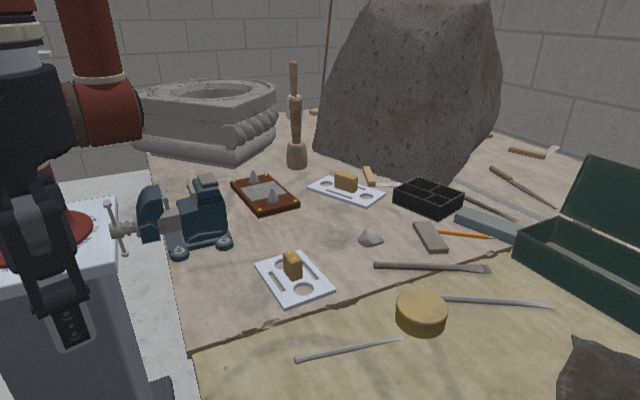

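The longer template is at about (280,147) in the top view, with the jig at (249,234) and the shorter template at (400,260). I'll enlarge the first two.

Run:
```python
import cv2
i=cv2.imread('pics/top0.png')[105:270,195:335]
cv2.imwrite('pics/c0.png',cv2.resize(i,(560,660)[0:2] if 0 else None,fx=3.6,fy=3.6,interpolation=cv2.INTER_CUBIC))
```

```text
(no output)
```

View pics/c0.png

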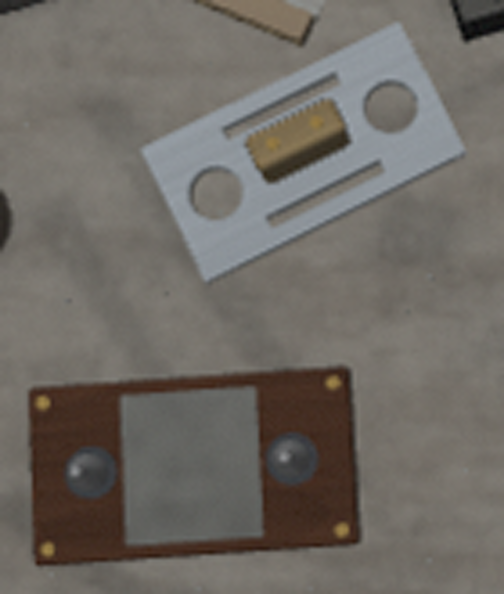

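The crop shows the long template's corners at (142,150), (400,23), (465,153) and (207,282), with holes at (216,193) and (390,107). The jig's corners are at (30,389), (348,368), (358,543) and (38,564). Its dowels are near (90,472) and (292,458).

```bash
cat > h.py <<'E'
import numpy as np
from scipy.spatial.transform import Rotation as R
from plant import manip
CAL={'top':(53.94452182900665,319.185,198.788,[0.47108895,-0.19491809,0.88590159],[-0.04824261596404969,0.7101449853475075,-0.701663971630669,0.032162411386733855])}
def ray(px,z,cal):
    fov,cx,cy,e,q=cal; f=200/np.tan(np.radians(fov/2)); px=np.atleast_2d(px)
    d=np.c_[(px[:,0]-cx)/f,(px[:,1]-cy)/f,np.ones(len(px))]
    M=R.from_quat(np.array(q),scalar_first=True).as_matrix(); d=d@M.T; e=np.array(e)
    return e+d*((z-e[2])/d[:,2])[:,None]
def crop(u,x0,y0,s): return (np.array(u,float)+.5)/s-.5+[x0,y0]
def tool():
    s=manip.state(); return np.array(s['tool_pos']),R.from_quat(s['tool_rot'],scalar_first=True).as_matrix(),s
E
python3 - <<'E'
from h import *
c=lambda u,z: ray(crop(u,195,105,3.6),z,CAL['top'])[:,:2]
def rep(n,P,U,z,w):
    print(n,P.round(4).tolist())
T=c([(142,150),(400,23),(465,153),(207,282)],.008);H=c([(216,193),(390,107)],.006)
J=c([(30,389),(348,368),(358,543),(38,564)],.018);S=c([(42,403),(333,383),(342,530),(47,550)],.018)
ang=lambda a,b:np.degrees(np.arctan2(*(b-a)[::-1]))
for n,P in(('T',T),('J',J),('S',S)):
    print(n,P.mean(0).round(4),[np.linalg.norm(P[i]-P[(i+1)%4]).round(4) for i in range(4)],ang(P[0],P[1]),ang(P[3],P[2]))
print('H',H.mean(0),np.linalg.norm(H[0]-H[1]),ang(*H))
D=c([(90,474),(292,460)],.030);print('D',D.mean(0),np.linalg.norm(D[0]-D[1]),ang(*D))
p,M,s=tool();print(p,'tool y angle',ang(np.zeros(2),M[:2,1]),'x',ang(np.zeros(2),M[:2,0]),M.round(3))
E
```

```text
T [ 0.6903 -0.0807] [np.float64(0.1838), np.float64(0.095), np.float64(0.1822), np.float64(0.0956)] -62.614755892004865 -62.44077369945597
J [ 0.4904 -0.0189] [np.float64(0.1976), np.float64(0.1072), np.float64(0.196), np.float64(0.1074)] -85.5682899329217 -85.48924841026961
S [ 0.4899 -0.0174] [np.float64(0.1806), np.float64(0.0901), np.float64(0.1809), np.float64(0.0902)] -85.40618081875182 -85.37465943104236
H [ 0.69178449 -0.08004806] 0.12363825903020549 -62.61265082347261
D [ 0.48909996 -0.01994351] 0.12288931450570345 -85.33078496344427
[ 0.16952363 -0.60096344  0.23013579] tool y angle -74.25294711113091 x 15.747026713513337 [[ 0.962  0.271 -0.   ]
 [ 0.271 -0.962  0.002]
 [ 0.    -0.002 -1.   ]]
```

Emit:
move_arm:
  increments: [26.8,-15,0,0,1,26.8,-15,0,0,1,26.8,-15,0,0,1,26.8,-15,0,0,1,26.8,-15,0,0,1,26.8,-15,0,0,1,26.8,-15,0,0,1,26.8,-15,0,0,1]

```text
time: 0.77
tool_pos: [0.3441, -0.4264, 0.2308]
tool_rot: [-0.0, 0.991, 0.137, -0.0]
contact_force: [0.8, 0.9, -0.4]
gripper_width: 0.999
grasp_force: 0.0
```

Emit:
move_arm:
  increments: [26.8,-15,0,0,1,26.8,-15,0,0,1,26.8,-15,0,0,1,26.8,-15,0,0,1,26.8,-15,0,0,1,26.8,-15,0,0,1,26.8,-15,0,0,1,26.8,-15,0,0,1]

```text
time: 1.43
tool_pos: [0.5178, -0.2527, 0.2308]
tool_rot: [-0.0, 0.991, 0.137, -0.0]
contact_force: [-0.1, 0.1, 0.6]
gripper_width: 1.0
grasp_force: 0.0
```

Emit:
move_arm:
  increments: [26.8,-15,0,0,1,26.8,-15,0,0,1,26.8,-15,0,0,1,26.8,-15,0,0,1,26.8,-15,0,0,1,26.8,-15,0,0,1,26.8,-15,0,0,1,26.8,-15,0,0,1]

```text
time: 2.1
tool_pos: [0.6916, -0.0791, 0.2305]
tool_rot: [-0.0, 0.991, 0.137, -0.001]
contact_force: [0.5, -0.6, -0.8]
gripper_width: 1.0
grasp_force: 0.0
```

Emit:
move_arm:
  increments: [0,0,0,-0.12,1,0,0,0,-0.12,1,0,0,0,-0.12,1,0,0,0,-0.12,1,0,0,0,-0.12,1,0,0,0,-0.12,1,0,0,0,-0.12,1,0,0,0,-0.12,1]

```text
time: 2.77
tool_pos: [0.6906, -0.0804, 0.2304]
tool_rot: [-0.001, 0.814, 0.581, -0.0]
contact_force: [-0.3, -0.6, -0.5]
gripper_width: 1.003
grasp_force: 0.0
```

Emit:
move_arm:
  increments: [0,0,0,-0.12,1,0,0,0,-0.12,1,0,0,0,-0.12,1,0,0,0,-0.12,1,0,0,0,-0.12,1,0,0,0,-0.12,1,0,0,0,-0.096,1,0,0,0,0,1]

```text
time: 3.43
tool_pos: [0.6906, -0.0804, 0.2305]
tool_rot: [-0.001, 0.518, 0.855, -0.0]
contact_force: [-0.3, 0.0, -0.0]
gripper_width: 0.999
grasp_force: 0.0
```

```bash
cat >> h.py <<'E'
def go(x,y,yaw):
    p,M,s=tool(); d=M.T@(np.array([x,y,p[2]])-p)*1000; a=np.degrees(np.arctan2(M[1,1],M[0,1]))
    print('t',s['time'],'p',p.round(4),'yaw',a.round(2),'shift mm',d.round(1),'spin',np.radians(a-yaw).round(3),'w',s['gripper_width'],'f',s['grasp_force'],np.round(s['contact_force'],1))
E
python3 -c "
from h import *
import cv2
go(.691,-.0803,27.5)
f=manip.grab_frame('side');cv2.imwrite('pics/s1.png',f['image']);print(tool()[1].round(3))"
```

```text
t 3.4333 p [ 0.6906 -0.0804  0.2305] yaw 27.59 shift mm [-0.1  0.4 -0. ] spin 0.002 w 0.9986603401402779 f 0.0 [-0.3  0.  -0. ]
[[-0.46   0.888 -0.001]
 [ 0.888  0.46   0.   ]
 [ 0.001 -0.001 -1.   ]]
```

View pics/s1.png

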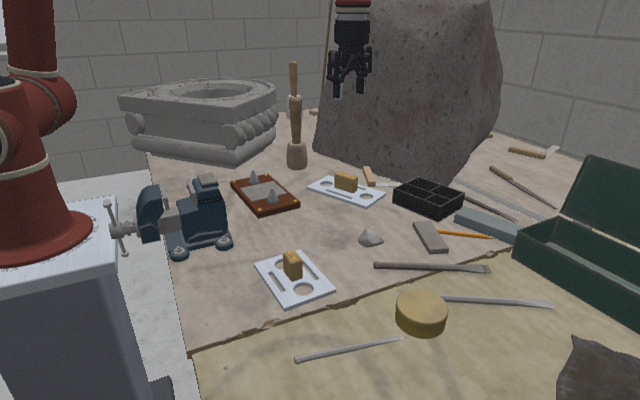

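The open gripper hangs at (350,60), above the long template at (346,187). I'll descend and grip.

Emit:
move_arm:
  increments: [0,0.4,30,0,1,0,0,32,0,1,0,0,32,0,1,0,0,32,0,1,0,0,30,0,1,0,0,26,0,1,0,0,20,0,1,0,0,10,0,1]

```text
time: 4.15
tool_pos: [0.6887, -0.0797, 0.0149]
tool_rot: [-0.003, 0.52, 0.854, -0.001]
contact_force: [-0.4, 0.6, -0.8]
gripper_width: 1.0
grasp_force: 0.0
```

Emit:
move_arm:
  increments: [0,0,0,0,0,0,0,0,0,0,0,0,0,0,0,0,0,0,0,0,0,0,0,0,0,0,0,0,0,0,0,0,0,0,0,0,0,0,0,0]

```text
time: 4.82
tool_pos: [0.6928, -0.0807, 0.0216]
tool_rot: [0.002, 0.519, 0.855, 0.0]
contact_force: [0.3, 0.3, 6.3]
gripper_width: 0.267
grasp_force: 61.7
```

Emit:
move_arm:
  increments: [0,0,0,0,0,0,0,0,0,0,0,0,0,0,0,0,0,0,0,0]

```text
time: 5.15
tool_pos: [0.6928, -0.0807, 0.0216]
tool_rot: [0.002, 0.519, 0.855, 0.0]
contact_force: [-1.2, -0.7, 6.8]
gripper_width: 0.269
grasp_force: 61.7
```

Emit:
move_arm:
  increments: [0,0,-5,0,0,0,0,-12,0,0,0,0,-18,0,0,0,0,-18,0,0,0,0,-18,0,0,0,0,-15,0,0,0,0,-10,0,0,0,0,-4,0,0]

```text
time: 5.82
tool_pos: [0.6922, -0.0804, 0.1217]
tool_rot: [0.001, 0.519, 0.855, 0.0]
contact_force: [-0.6, -0.0, -2.3]
gripper_width: 0.27
grasp_force: 60.4
```

```bash
python3 -c "
from h import *
import cv2
go(.490,-.0185,4.6);print(tool()[1].round(3))
i=manip.grab_frame('side')['image'];cv2.imwrite('pics/s2.png',cv2.resize(i[50:260,200:480],None,fx=2.5,fy=2.5))"
```

```text
t 5.8167 p [ 0.6922 -0.0804  0.1217] yaw 27.51 shift mm [ 148.3 -150.7   -0.6] spin 0.4 w 0.27046854436121615 f 60.36415100097656 [-0.6 -0.  -2.3]
[[-0.462  0.887  0.003]
 [ 0.887  0.462 -0.001]
 [-0.002  0.002 -1.   ]]
```

View pics/s2.png

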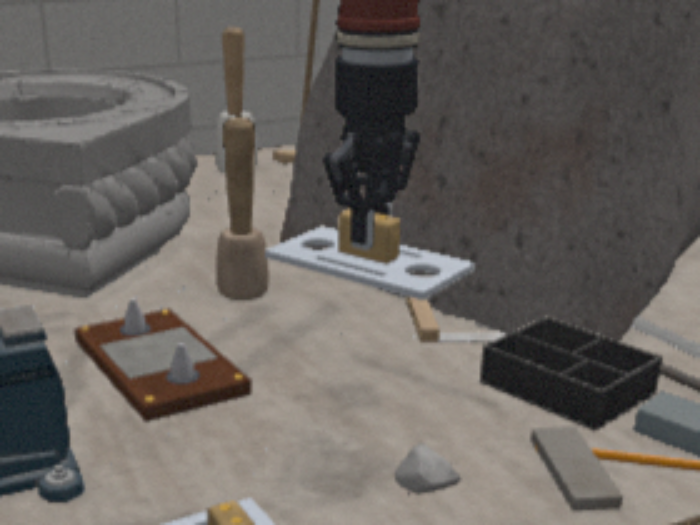

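The template hangs level in the gripper, with the handle near (368,235) in the crop and nothing in the way of the jig's dowels at (135,315) and (182,362).

Emit:
move_arm:
  increments: [6,-6,0,0,0,12,-12,0,0,0,15,-15,0,0,0,15,-15,0,0,0,15,-15,0,0,0,15,-15,0,0,0,15,-15,0,0,0,15,-15,0,0,0]

```text
time: 6.53
tool_pos: [0.5428, -0.0337, 0.1172]
tool_rot: [-0.002, 0.519, 0.855, -0.001]
contact_force: [0.2, 0.3, -3.3]
gripper_width: 0.274
grasp_force: 60.3
```

Emit:
move_arm:
  increments: [15,-15,0,0,0,13,-14,0,0,0,9,-10,0,0,0,3,-4,0,0,0,0,0,0,0.1,0,0,0,0,0.1,0,0,0,0,0.1,0,0,0,0,0.1,0]

```text
time: 7.2
tool_pos: [0.4884, -0.0187, 0.1183]
tool_rot: [-0.001, 0.68, 0.733, -0.0]
contact_force: [-0.8, 0.0, -4.3]
gripper_width: 0.27
grasp_force: 60.4
```

Emit:
move_arm:
  increments: [0,0,0,0,0,0,0,10,0,0,0,0,10,0,0,0,0,0,0,0]

```text
time: 7.53
tool_pos: [0.4868, -0.0184, 0.0958]
tool_rot: [-0.003, 0.678, 0.735, -0.002]
contact_force: [-0.7, 0.1, -4.7]
gripper_width: 0.27
grasp_force: 60.2
```

```bash
python3 -c "
from h import *
import cv2
go(.490,-.0185,4.6);print(tool()[1].round(3))
i=manip.grab_frame('side')['image'];a=manip.grab_frame('top')['image']
r=lambda i:cv2.resize(i,(400,400),interpolation=cv2.INTER_CUBIC)
cv2.imwrite('pics/s3.png',np.hstack([r(a[165:305,180:320]),r(i[110:250,200:340])]))"
```

```text
t 7.5333 p [ 0.4868 -0.0184  0.0958] yaw 4.66 shift mm [-0.4  3.2 -0. ] spin 0.001 w 0.2699142578247845 f 60.18206834793091 [-0.7  0.1 -4.7]
[[-0.081  0.997 -0.006]
 [ 0.997  0.081  0.001]
 [ 0.002 -0.006 -1.   ]]
```

View pics/s3.png

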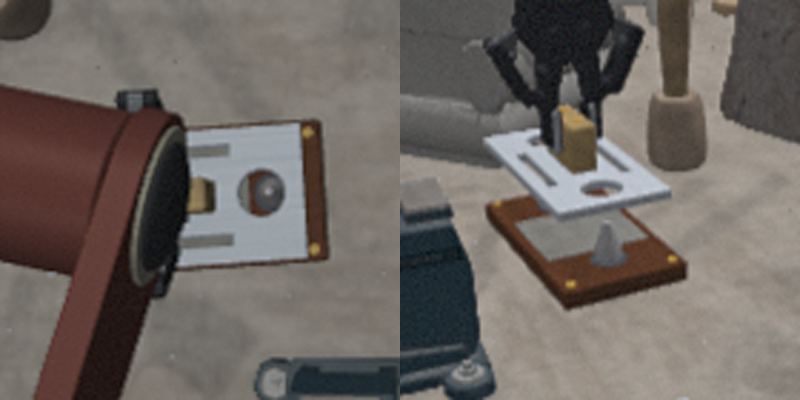

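The right hole shows at (261,193) in the top crop, with the plate's right corners at (303,122) and (308,262). The dowel tip shows at (267,189).

```bash
python3 -c "
from h import *
c=lambda u,z: ray(crop(u,180,165,400/140),z,CAL['top'])[:,:2]
p=c([(261,193)],.079)[0];e=c([(303,122),(308,262)],.082);m=e.mean(0)
d=np.array([np.cos(np.radians(-85.4)),np.sin(np.radians(-85.4))])
C=np.array([.490,-.0185])
print('hole',p,'center from hole',p-.062*d,'from end',m-.092*d,'endlen',np.linalg.norm(e[0]-e[1]))
print('expected hole',C+.062*d,'dowel tip',c([(267,190)],.050))
t=c([(308,130),(313,250)],.018);print('screw mid',t.mean(0),t.mean(0)-.0903*d)
"
```

```text
hole [ 0.49305341 -0.07796106] center from hole [ 0.48808108 -0.01616077] from end [ 0.48706489 -0.01857067] endlen 0.0999342188782004
expected hole [ 0.49497233 -0.08030029] dowel tip [[ 0.49612493 -0.07817623]]
screw mid [ 0.49778926 -0.10737404] [ 0.4905473  -0.01736491]
```

Emit:
move_arm:
  increments: [-1,2.6,0,0,0,0,0,4,0,0,0,0,8,0,0,0,0,8,0,0,0,0,4,0,0,0,0,0,0,0,0,0,0,0,0,0,0,0,0,0]

```text
time: 8.3
tool_pos: [0.4918, -0.0196, 0.0754]
tool_rot: [0.0, 0.678, 0.735, 0.0]
contact_force: [0.4, 0.4, -2.9]
gripper_width: 0.266
grasp_force: 60.3
```

```bash
python3 -c "
from h import *
import cv2
go(.490,-.0185,4.6)
i=manip.grab_frame('side')['image'];a=manip.grab_frame('top')['image']
r=lambda i:cv2.resize(i,(400,400),interpolation=cv2.INTER_CUBIC)
cv2.imwrite('pics/s4.png',np.hstack([r(a[165:305,180:320]),r(i[110:250,200:340])]))"
```

```text
t 8.3 p [ 0.4918 -0.0196  0.0754] yaw 4.59 shift mm [ 1.2 -1.7 -0. ] spin -0.0 w 0.26615841507506394 f 60.33473253250122 [ 0.4  0.4 -2.9]
```

View pics/s4.png

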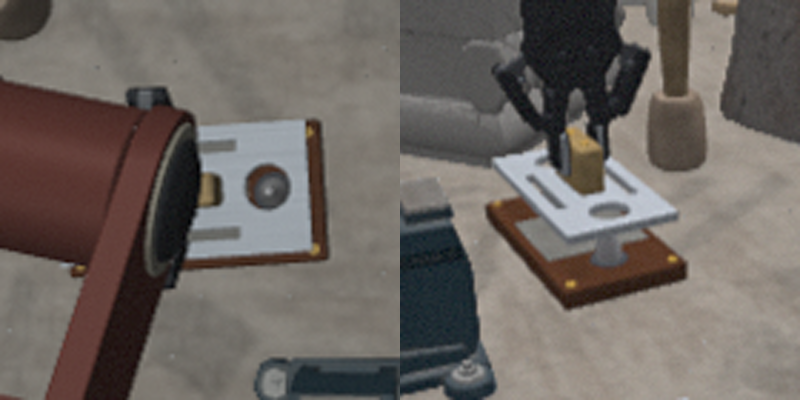

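The hole is at (268,186) and the plate is just above the dowel tip at (268,187).

```bash
python3 -c "
from h import *
c=lambda u,z: ray(crop(u,180,165,400/140),z,CAL['top'])[:,:2]
print('hole',c([(268,186)],.059),'ends',c([(305,121),(311,256)],.062).mean(0),'want .495 -.0803; .4974 -.1102')"
```

```text
hole [[ 0.49880214 -0.08009363]] ends [ 0.4975806  -0.10994571] want .495 -.0803; .4974 -.1102
```

Emit:
move_arm:
  increments: [0,-2,0,0,0,0,0,4,0,0,0,0,6,0,0,0,0,6,0,0,0,0,6,0,0,0,0,4,0,0,0,0,0,0,0,0,0,0,0,0]

```text
time: 9.07
tool_pos: [0.4893, -0.0196, 0.0487]
tool_rot: [-0.001, 0.678, 0.735, -0.0]
contact_force: [-0.1, -0.4, -2.9]
gripper_width: 0.274
grasp_force: 60.4
```

Emit:
move_arm:
  increments: [0,0,3,0,0,0,0,3,0,0,0,0,2,0,0,0,0,1,0,0,0,0,0,0,0,0,0,0,0,0]

```text
time: 9.57
tool_pos: [0.4897, -0.0197, 0.0403]
tool_rot: [-0.0, 0.678, 0.735, -0.0]
contact_force: [0.2, -0.0, -3.7]
gripper_width: 0.271
grasp_force: 60.4
```

```bash
python3 -c "
from h import *
import cv2
go(.490,-.0185,4.6)
i=manip.grab_frame('side')['image'];a=manip.grab_frame('top')['image']
r=lambda i:cv2.resize(i,(400,400),interpolation=cv2.INTER_CUBIC)
cv2.imwrite('pics/s5.png',np.hstack([r(a[165:305,180:320]),r(i[110:250,200:340])]))"
```

```text
t 9.5667 p [ 0.4897 -0.0197  0.0403] yaw 4.58 shift mm [ 1.2  0.4 -0. ] spin -0.0 w 0.27098219911254356 f 60.43592691421509 [ 0.2 -0.  -3.7]
```

View pics/s5.png

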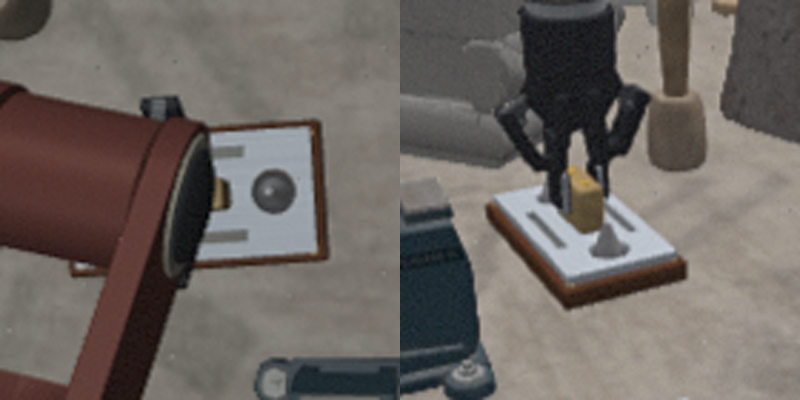

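Both dowels are through the holes: the near one at (608,240) on the right-hand side, the far one at (545,190). The plate is just above the board, so I'll lower 1 mm and let go.

Emit:
move_arm:
  increments: [0,0,1,0,0,0,0,0,0,0,0,0,0,0,1,0,0,0,0,1,0,0,0,0,1,0,0,0,0,1,0,0,0,0,1,0,0,0,0,1]

```text
time: 10.33
tool_pos: [0.4899, -0.0198, 0.0395]
tool_rot: [0.0, 0.678, 0.735, 0.0]
contact_force: [-0.3, -0.3, 0.7]
gripper_width: 1.001
grasp_force: 0.0
```

Emit:
move_arm:
  increments: [0,0,0,0,1,0,0,-5,0,1,0,0,-15,0,1,0,0,-25,0,1,0,0,-30,0,1,0,0,-30,0,1,0,0,-20,0,1,0,0,-10,0,1]

```text
time: 11.0
tool_pos: [0.4915, -0.02, 0.1786]
tool_rot: [0.003, 0.678, 0.735, 0.002]
contact_force: [-0.2, 0.2, -0.1]
gripper_width: 1.003
grasp_force: 0.0
```

Emit:
move_arm:
  increments: [0,0,0,0,1,0,0,0,0,1,0,0,0,0,1]

```text
time: 11.25
tool_pos: [0.4886, -0.0195, 0.1723]
tool_rot: [-0.001, 0.678, 0.735, -0.001]
contact_force: [0.0, 0.3, -0.6]
gripper_width: 0.997
grasp_force: 0.0
```

```bash
python3 -c "
from h import *
import cv2
go(.490,-.0185,4.6)
i=manip.grab_frame('side')['image'];a=manip.grab_frame('top')['image']
r=lambda i:cv2.resize(i,(400,400),interpolation=cv2.INTER_CUBIC)
cv2.imwrite('pics/s6.png',np.hstack([r(a[165:305,180:320]),r(i[110:250,200:340])]))"
```

```text
t 11.25 p [ 0.4886 -0.0195  0.1723] yaw 4.58 shift mm [ 0.9  1.5 -0. ] spin -0.0 w 0.9971674706558828 f 0.0 [ 0.   0.3 -0.6]
```

View pics/s6.png

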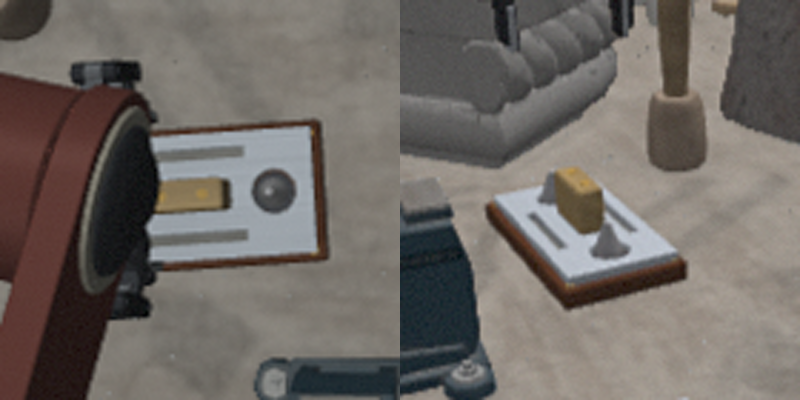

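The template lies flat on the board with a dowel centred in each hole, at (608,240) and (548,188), and the gripper is clear above.

```bash
python3 -c "
from plant import manip
print(manip.job_done())"
```

```text
the job is handed in; nothing more can be done
None
```

The longer template is flat on the jig with a dowel through each end hole, released at about 10 s, and the gripper is clear; the shorter template was not touched, and the job is handed in (no verdict was returned).

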